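# Weigh a flange on the two-pan balance

### The arm

A 6-joint arm with a two-finger parallel gripper is mounted at the origin on a cart in front of the work surface, level with it; the furniture and walls round the work are solid. World frame = base frame: x ahead of the robot, y to its left, z up, the work surface at z = 0. Lengths are in m, angles in degrees, forces in N, time in s.
With the tool pointing down it reaches from about 0.25 to 0.725 m from the base axis. Payload 9.7 kg.
Tool frame: the origin (TCP) lies at the very end of the fingers, on their centre line; the grasp point (between the pads) lies 19 mm behind it (bot.grip_point_offset is the distance from the TCP to the grasp point, in m); y points along the fingers, x is the direction in which the jaws open and shut, and the axes are right-handed (so a half turn about y gives the same grasp; the last joint's range is limited). The gripper opens to 85 mm and grips with 20 to 120 N. Pads are 22 mm wide; open, the fingers measure 114 mm over their backs; the gripper's body (76 mm by 85 mm) begins 54 mm behind the grasp point. The pads swing forward as they close: fully open they stand 13 mm farther back than shut.
Start: joints at [-65.374, 4.979, 10.078, 95.1, 0, 90], TCP at [0.229, -0.5, 0.231] pointing down, gripper open.
Joint ranges: [-179.16, 179.16], [-48.56, 103.87], [-65.8, 70.77], [-126.05, 130.52], [-82.76, 87.17], [-180, 180]. Speed limits (degrees/s): [127.2, 127.2, 147.25, 180, 180, 180].

### API

Orientations are given as [roll, pitch, yaw] about the fixed x, y, z axes, in that order (R = Rz(yaw) Ry(pitch) Rx(roll)).
In Python, from workcell import bot gives the robot as it stands.
- The arm moves only by the shell command python3 -m inch 'ROWS' [FORCE]. ROWS is JSON, a list of rows, each a list of 3 entries, a list of its own where there are three numbers: the shift along the tool's x, y, z in mm, then the turn, a rotation vector about the tool's x, y, z in rad, then the finger opening in mm, from 0 to 85.4. In form: [[[x, y, z], [ax, ay, az], grip], ...]. A call has 1 to 20 rows; each row is the pose to reach, as a shift and turn from the pose measured when the call began, along the tool's axes at that moment; what a row does not reach only later rows make up. A row lasts 1/10 s, in which the tool goes at most 50 mm and 8.59 degrees, less where a joint would pass 70% of its speed; a pose out of reach is approached as far as the arm can. A call with a gripper value outside its range is refused whole. The fingers move at their own pace and stop on an object; FORCE is the grip in N (left out, the last holds). Time passes only in rows, so rows that repeat a pose let the fingers close. It gives the time, the measured TCP pose, the force and the opening at its end, in the units of the state.
- bot.get_obs(): the state, without advancing time (a new reading comes with each control period).
- bot.camera(name): name is "side" or "top" or "wrist"; returns a dict with "frame" (384x512x3 uint8, red, green, blue), "mtx" (3x3 intrinsics, pixels), "k1" (the pictures are not rectified: a ray, as slopes to the right and down, at radius r is drawn at 1 + k1 r^2 times it, then the intrinsics apply), "origin" and "orientation" of the camera in the world. Camera axes: x right, y down, z forward; pixel columns grow to the right and rows downward; lengths in m; the calibration is good to about 2 mm. A picture is of the moment at which its call begins. There is no depth.
- bot.job_done(): hands the job in, once; it reports no verdict.
Trained networks look in a picture, given as the dict that the camera call returned (one of the last four; its "shot" number tells which), for a name from the list of things; names that differ only in an ending like _2 or _b are one class to them, and where a whole thing is asked for, a point or a joint stands for the part that bears it (a point fixed in the world has none). Each returns a list of dicts, best first, with "confidence" (0 to 1); they miss things now and then, are a little off and sometimes report something else, mostly with a low value. They report only what shows in the picture. A call takes as long as a camera call. They do not tell look-alikes from the thing itself.
- bot.search_frame(picture, name): "box" ([left, top, right, bottom] in pixels, round what is visible of it).
- bot.cut_out(picture, name): "region" (384x512 bool, what is visible of it) and "box" ([left, top, right, bottom] in pixels, round what is visible of it).
The state is a dict: "time": time; "q": joint angles; "qd": joint speeds; "joint_efforts": joint torques, N m; "ee_pos": TCP position; "tcp_rot": TCP orientation; "wrist_force": force on the tool from outside, world axes, zero at the start; "torque": the same for the moment, N m; "opening": finger opening in m.
Only numpy, scipy, OpenCV 4.12 (cv2) and the standard library are available. Lean on these libraries where they do the work, as an engineer would, in place of code of your own. Each camera call takes 0.05 s, during which the arm holds its last target. There are 200 camera calls.

### The job

A steel flange of about 300 g lies on one pan of the two-pan balance. Take the 200 g and the 100 g weight from the bench and stand both upright, side by side, on the empty pan, so that the beam comes level.

Things in the scene. Friction and masses are not known exactly. Their poses are not given: they have to be found in the camera images.
- beam (a joint): Tipping beam of the grey two-pan balance (base 120 x 250 mm). rad: 0 = level; -0.1 = on its stop, the flange's pan (left, +y end) low and the empty pan high, as at the start; +0.1 = the other stop. Damped; a difference of 40 g holds it on a stop. The pans stay horizontal and move 11 mm from stop to level; where on a pan a load stands does not matter.
- weight_pan_top (a point): Centre of the upper face of the empty pan: flat round steel disc, 130 mm in diameter, no rim, right-hand (-y) end of the balance, about 0.10 m above the bench at the start, 11 mm lower when level. z up, y along the beam to the flange's pan (centres 220 mm apart), x across the beam. 110 mm along y stands the white pointer scale, 74 mm wide, top 118 mm above the bench.
- w200_center (a point): Half-way up (26 mm above the underside) on the axis of the 200 g weight: plain steel cylinder with a knob on top, the biggest of three such weights on the bench. Body 30 mm in diameter, 36 mm tall; knob 21 mm in diameter; 52 mm tall in all. z is its upright axis.
- w100_center (a point): Half-way up (21 mm above the underside) on the axis of the 100 g weight, the middle one of the three in size: body 24 mm in diameter, 28 mm tall; knob 16.8 mm in diameter; 42 mm tall in all. z is its upright axis. The smallest weight (50 g, 19 mm in diameter, 34 mm tall) and a small capped vial stand among them, at least 60 mm apart centre to centre.
Mind the look-alikes: they are no part of the job. Leave any black or green look-alike of the part that bears w200_center alone. Leave any red look-alike of the part that bears w100_center alone.

How it is judged (in metres and radians):
At the end, for the whole second after the job is handed in: The 200 g and the 100 g weight both stand upright (within 10 degrees) on the pan that was empty, their axes within 62 mm of its centre and their undersides on it (centre heights within 8 mm), and the beam is level within 0.03 rad and at rest (under 0.1 rad/s) (value of joint beam between -0.03 and 0.03 rad and velocity of joint beam between -0.1 and 0.1 rad/s and horizontal distance between each of w200_center, w100_center and weight_pan_top below 0.062 m and z of w200_center in the frame of weight_pan_top between 0.018 and 0.034 m and z of w100_center in the frame of weight_pan_top between 0.013 and 0.029 m and angle between each of w200_center, w100_center's own z axis and vertical below 0.17 rad); the robot touches nothing.
It also fails if it takes over 61 s, if anything falls off the work surface, if the arm or the gripper's body presses on something with over 40 N, if the wrist force passes 120 N, or if a joint passes its speed limit or range.

## Working session

There is one attempt and no reset: what is moved stays moved. The work goes in short steps, Python scripts to look and compute and a shell command to move; the robot and the scene stay as the last step left them, time stands still between calls to the robot, and variables do not carry over. Pictures are saved under pics/ and viewed, about 8 in all and at most 12, crops included, and the job is handed in when it is done.

```bash
mkdir -p pics
cat > h.py <<'E'
import numpy as np,cv2
from workcell import bot
from scipy.spatial.transform import Rotation as R
def Rm(o): 
    o=np.array(o,float)
    return o if o.shape==(3,3) else R.from_euler('xyz',o,degrees=True).as_matrix()
def plane(p,uv,z):
    K=np.array(p['mtx']);d=(np.array(uv,float)-K[:2,2])/[K[0,0],K[1,1]]
    s=d.copy()
    for _ in range(20): s=d/(1+p['k1']*(s@s))
    v=Rm(p['orientation'])@[*s,1];o=np.array(p['origin']);return o+v*(z-o[2])/v[2]
def proj(p,X):
    K=np.array(p['mtx']);c=Rm(p['orientation']).T@(np.array(X)-p['origin']);s=c[:2]/c[2];s=s*(1+p['k1']*(s@s));return s*[K[0,0],K[1,1]]+K[:2,2]
E
python3 - <<'E'
from h import *
s=[]
for n in('top','side'):
    p=bot.camera(n);print(n,p['origin'],p['orientation'],p['k1'],np.array(p['mtx'])[0,0])
    s.append(p['frame'])
    for k in('w200_center','w100_center','weight_pan_top','beam'):
        try: print(k,[(np.round(d['box']).tolist(),round(d['confidence'],2)) for d in bot.search_frame(p,k)])
        except Exception as e: print(k,e)
cv2.imwrite('pics/a.png',cv2.resize(s[0],(800,600))[...,::-1]);cv2.imwrite('pics/b.png',cv2.resize(s[1],(800,600))[...,::-1])
print(bot.get_obs())
E
```

```text
top [ 0.42522665 -0.09251209  1.01851451] [-177.26129462    1.43405949  -90.17485565] 0.007833577894460111 485.1177654975967
w200_center [([316.0, 224.0, 338.0, 236.0], 0.73), ([292.0, 197.0, 310.0, 217.0], 0.57), ([343.0, 194.0, 361.0, 207.0], 0.52)]
w100_center []
weight_pan_top [([185.0, 142.0, 252.0, 209.0], 0.67)]
beam [([143.0, 152.0, 184.0, 200.0], 0.8)]
side [ 0.48328991 -0.76704299  0.60788887] [-128.90434608   -0.60967403   -0.74226762] -0.05214410055147304 373.43239646799555
w200_center [([225.0, 242.0, 240.0, 269.0], 0.74), ([199.0, 222.0, 215.0, 248.0], 0.68), ([225.0, 207.0, 239.0, 230.0], 0.6)]
w100_center [([267.0, 210.0, 280.0, 225.0], 0.62)]
weight_pan_top [([225.0, 137.0, 275.0, 169.0], 0.79)]
beam [([251.0, 128.0, 257.0, 140.0], 0.58)]
{'time': 0.5, 'q': array([-6.53760762e+01,  4.98015478e+00,  1.00752544e+01,  9.51000530e+01,
       -8.52170737e-04,  8.99996380e+01]), 'qd': array([ 0.02191591,  0.0099427 , -0.05499794, -0.02059465, -0.00617193,
       -0.01635575]), 'joint_efforts': array([ 1.38422340e-03, -5.19645095e+01,  4.64547265e+01,  1.68406994e-03,
        8.39161930e-05, -7.08329864e-06]), 'ee_pos': array([ 0.22914941, -0.49996425,  0.23124557]), 'tcp_rot': array([-9.00008521e+01,  4.95339669e-03, -6.53757142e+01]), 'wrist_force': array([ 0.11638913,  0.50772868, -1.01567528]), 'torque': array([ 0.07495905, -0.03053277,  0.0001561 ]), 'opening': 0.08522157310890913}
```

View pics/a.png

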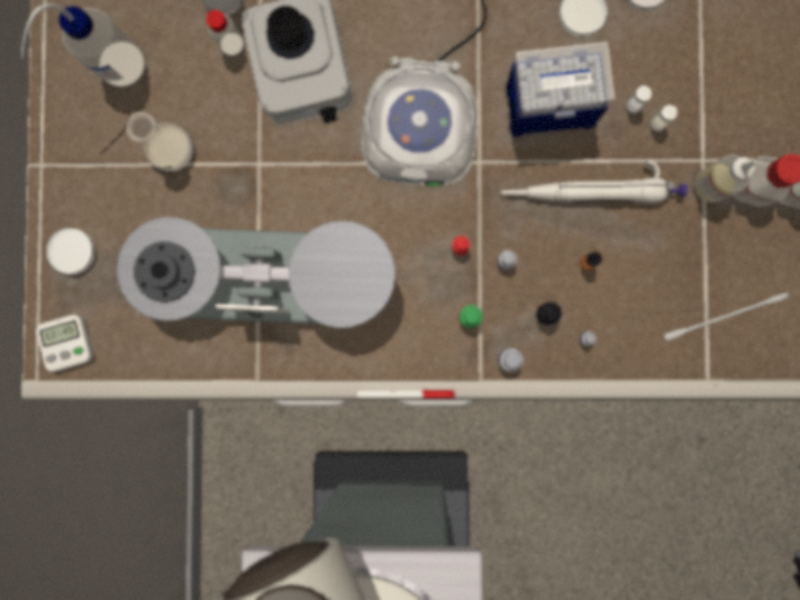

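View pics/b.png

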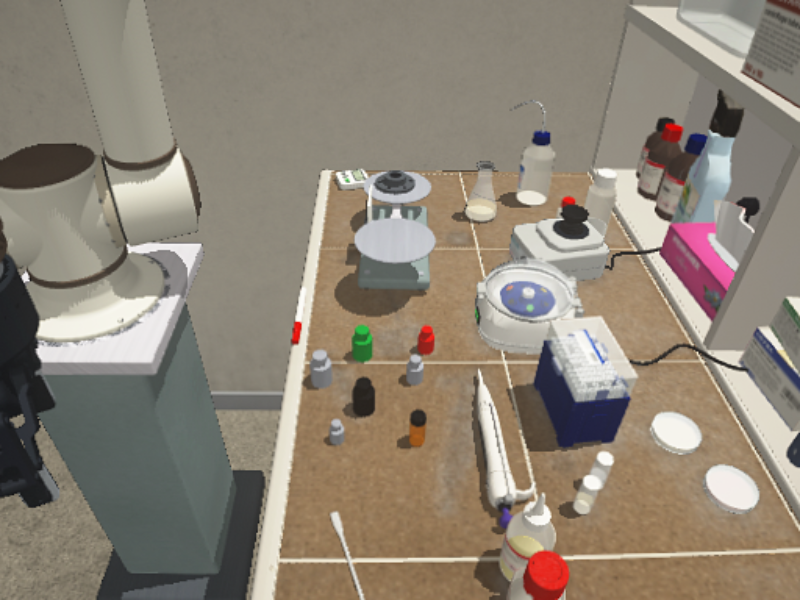

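The 200 g weight is at top (327,230) and side (205,237). The 100 g is at top (325,166) and side (266,237), both in native pixels. The black, green and red ones are look-alikes. Next I'll triangulate.

Run:
```python
from h import *
from scipy.optimize import least_squares
P={n:bot.camera(n) for n in('top','side')}
def cutn(n,name,uv):
    best=None
    for d in bot.cut_out(P[n],name):
        ys,xs=np.nonzero(d['region']); b=d['box']
        if np.hypot((b[0]+b[2])/2-uv[0],(b[1]+b[3])/2-uv[1])<10: print(n,name,np.round(b,1),round(d['confidence'],2)); best=b
    return best
# silhouette-box fit: project stacked cylinders
def box(p,x,y,z0,cyl):
    a=np.linspace(0,2*np.pi,24);pts=[proj(p,[x+r*np.cos(t),y+r*np.sin(t),z0+z]) for r,z in cyl for t in a]
    pts=np.array(pts);return np.r_[pts.min(0),pts.max(0)]
W={'w200_center':([(.015,0),(.015,.036),(.0105,.052)],(327,230),(205,237)),'w100_center':([(.012,0),(.012,.028),(.0084,.042)],(325,166),(266,237))}
for k,(c,t,s) in W.items():
    for n,uv in(('top',t),('side',s)):
        b=cutn(n,k,uv)
        if b is None: print(n,k,'none');continue
        f=least_squares(lambda v:box(P[n],*v,0,c)-b,plane(P[n],uv,.02)[:2],x_scale=.01);print(k,n,f.x.round(4),f.fun.round(1))
d=[('top',(185,142,252,209)),('side',(225,137,275,169))]
for n,_ in d:
    for e in bot.cut_out(P[n],'weight_pan_top')[:1]:
        b=e['box'];m=e['region'].astype(np.uint8);print(n,b,e['confidence'])
        f=least_squares(lambda v:box(P[n],*v,.10,[(.065,0)])-b,plane(P[n],((b[0]+b[2])/2,(b[1]+b[3])/2),.1)[:2],x_scale=.01);print('pan',f.x.round(4),f.fun.round(1))
a=cv2.resize(P['top']['frame'][130:250,160:400],None,fx=3.3,fy=3.3,interpolation=2)
cv2.imwrite('pics/c.png',a[...,::-1])
for uv in((327,230),(325,166)):print(plane(P['top'],uv,.045).round(4))
```

```text
top w200_center [315.3 225.2 335.7 232.3] 0.73
w200_center top [ 0.4053 -0.1954] [ 2.  -4.  -1.9  3.8]
side w200_center [199.9 224.7 216.7 251.4] 0.74
w200_center side [ 0.4119 -0.2044] [ 1.   0.6 -1.  -0.6]
top w100_center none
side w100_center [259.2 228.8 270.9 244.1] 0.45
w100_center side [ 0.5351 -0.1951] [ 0.1 -2.5 -0.1  2.4]
top [184.2, 142.8, 251.4, 212.1] 0.69
pan [0.5045 0.0165] [-0.4  0.8  0.4 -0.8]
side [226.3, 135.4, 277.5, 169.7] 0.95
pan [0.5094 0.0176] [-0.4  3.2  0.4 -2.6]
[ 0.403  -0.1958  0.045 ]
[ 0.5312 -0.193   0.045 ]
```

View pics/c.png

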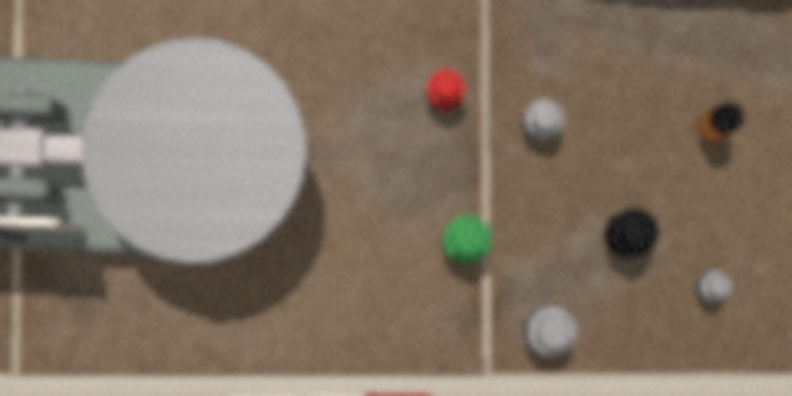

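The crop confirms the silver 200 g at native (327.3,230.6) and the 100 g at (324.8,166.4). The pan centre is at about (0.505,0.017). I'll move above the 200 g weight and check with the wrist camera.

```bash
python3 -m inch '[[[-10,0,14],[0,0.03,0],60],[[-30,0,42],[0,0.1,0],60],[[-50,0,71],[0,0.15,0],60],[[-70,0,99],[0,0.2,0],60],[[-90,0,128],[0,0.25,0],60],[[-110,0,156],[0,0.3,0],60],[[-130,0,185],[0,0.35,0],60],[[-150,0,213],[0,0.4,0],60],[[-170,0,240],[0,0.43,0],60],[[-190,0,269],[0,0.43,0],60],[[-201,0,285],[0,0.43,0],60],[[-201,0,285],[0,0.43,0],60],[[-201,0,285],[0,0.43,0],60]]'
cat > w.py <<'E'
from h import *
import sys
p=bot.camera('wrist');print(p['origin'],p['orientation'],bot.get_obs()['ee_pos'],bot.get_obs()['tcp_rot'])
for k in('w200_center','w100_center'):
    for d in bot.search_frame(p,k):
        b=d['box'];print(k,np.round(b),round(d['confidence'],2),plane(p,((b[0]+b[2])/2,(b[1]+b[3])/2),.025 if k[1]=='2' else .02).round(4))
for X in([.403,-.196,.052],[.531,-.193,.042]):print(proj(p,X).round())
cv2.imwrite('pics/%s.png'%sys.argv[1],p['frame'][...,::-1])
E
python3 w.py d
```

```text
time: 2.2
ee_pos: [0.4045, -0.1984, 0.2313]
tcp_rot: [-90.0, -0.0, -89.9]
wrist_force: [-0.3, 0.4, 0.2]
opening: 0.0603
[ 0.48643301 -0.19805031  0.37306481] [ 1.61046137e+02  1.24939428e-02 -8.99211834e+01] [ 0.40430019 -0.19884588  0.23132061] [-9.00032054e+01 -1.16296767e-02 -9.00016072e+01]
w200_center [233. 146. 261. 185.] 0.65 [ 0.4009 -0.1948  0.025 ]
w200_center [281.  86. 319. 121.] 0.62 [ 0.4634 -0.247   0.025 ]
w200_center [181.  94. 214. 125.] 0.61 [ 0.4576 -0.1459  0.025 ]
w100_center [232.  15. 256.  44.] 0.88 [ 0.5302 -0.192   0.02  ]
w100_center [165.   2. 199.  21.] 0.66 [ 0.5454 -0.1348  0.02  ]
[248. 170.]
[245.  25.]
```

View pics/d.png

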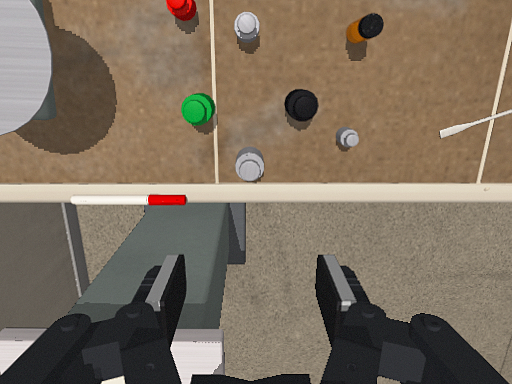

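The wrist image shows the 200 g knob at (249,172), where (248,170) was predicted, and the 100 g knob at (246,28). Position confirmed within 1–2 mm, so I'll descend and grasp.

```bash
python3 -m inch '[[[-2,20,-2],[0,0,0],60],[[-2,50,-2],[0,0,0],60],[[-2,80,-2],[0,0,0],60],[[-2,110,-2],[0,0,0],60],[[-2,140,-2],[0,0,0],60],[[-2,170,-2],[0,0,0],60],[[-2,195,-2],[0,0,0],60],[[-2,210,-2],[0,0,0],60],[[-2,220,-2],[0,0,0],60],[[-2,225,-2],[0,0,0],60],[[-2,225,-2],[0,0,0],60],[[-2,225,-2],[0,0,0],15],[[-2,225,-2],[0,0,0],15],[[-2,225,-2],[0,0,0],15],[[-2,225,-2],[0,0,0],15],[[-2,225,-2],[0,0,0],15],[[-2,225,-2],[0,0,0],15],[[-2,225,-2],[0,0,0],15],[[-2,225,-2],[0,0,0],15],[[-2,225,-2],[0,0,0],15]]' 40
python3 w.py e
```

```text
time: 4.35
ee_pos: [0.4027, -0.1975, 0.0073]
tcp_rot: [-89.9, -0.0, -90.1]
wrist_force: [-0.8, 0.3, 5.6]
opening: 0.0291
[ 0.48439219 -0.1971871   0.14915996] [ 1.61124440e+02 -2.25500175e-02 -9.00471108e+01] [ 0.40264203 -0.1974858   0.0072959 ] [-8.99265063e+01 -4.99313321e-02 -9.00714468e+01]
w200_center [ 44. 109. 167. 206.] 0.76 [ 0.4571 -0.1437  0.025 ]
w200_center [216. 228. 287. 353.] 0.74 [ 0.3997 -0.1976  0.025 ]
w200_center [330.  98. 457. 191.] 0.68 [ 0.4618 -0.2496  0.025 ]
[247. 328.]
[ 234. -113.]
```

View pics/e.png

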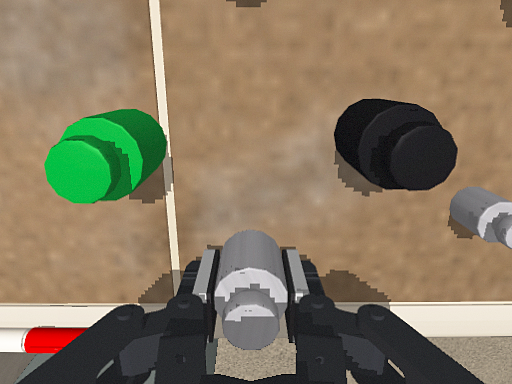

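The weight is gripped (opening 29.1 mm) and nothing around it is disturbed. I'll lift it and carry it over the pan.

```bash
python3 -m inch '[[[0,-10,0],[0,0,0],15],[[0,-40,0],[0,0,0],15],[[0,-80,0],[0,0,0],15],[[0,-120,0],[0,0,0],15],[[0,-160,0],[0,0,0],15],[[-10,-180,4],[0,0,0],15],[[-35,-190,12],[0,0,0],15],[[-65,-190,23],[0,0,0],15],[[-95,-190,34],[0,0,0],15],[[-125,-190,45],[0,0,0],15],[[-155,-190,55],[0,0,0],15],[[-180,-190,63],[0,0,0],15],[[-200,-190,70],[0,0,0],15],[[-210,-190,74],[0,0,0],15],[[-214,-190,75],[0,0,0],15],[[-214,-190,75],[0,0,0],15],[[-214,-190,75],[0,0,0],15],[[-214,-190,75],[0,0,0],15]]'
python3 - <<'E'
from h import *
p=bot.camera('wrist');cv2.imwrite('pics/f.png',p['frame'][...,::-1])
print(bot.get_obs()['ee_pos'],bot.get_obs()['wrist_force'],p['origin'])
c=np.array([[*proj(p,[.506+.065*np.cos(t),.017+.065*np.sin(t),.1])] for t in np.linspace(0,6.28,9)]);print(c.round().tolist())
for d in bot.search_frame(p,'weight_pan_top'): print(d['box'],d['confidence'])
f=p['frame'].copy()
for i in range(40):
    t=i*.157;cv2.circle(f,tuple(int(v) for v in proj(p,[.506+.065*np.cos(t),.017+.065*np.sin(t),.1])),1,(255,0,0),-1)
cv2.imwrite('pics/f.png',f[...,::-1])
E
```

```text
time: 6.3
ee_pos: [0.4776, 0.0063, 0.1974]
tcp_rot: [-89.9, 0.4, -89.4]
wrist_force: [-1.4, -0.2, -2.3]
opening: 0.0288
[0.47762415 0.00636626 0.1973556 ] [ 0.0759663  -0.24458421 -2.28026992] [0.55931347 0.0065278  0.33919401]
[[237.0, 60.0], [168.0, 90.0], [146.0, 157.0], [176.0, 217.0], [237.0, 241.0], [298.0, 219.0], [328.0, 159.0], [306.0, 92.0], [237.0, 60.0]]
[148.7, 61.0, 329.8, 237.2] 0.78
```

View pics/f.png

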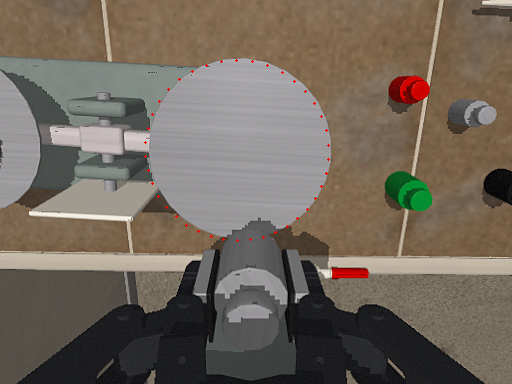

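The pan outline matches to about 1.5 mm, with its centre at about (0.507,0.0155). Next I'll correct the lag and go down.

```bash
python3 -m inch '[[[-4,0,1],[0,0,0],15],[[-9,0,1],[0,0,0],15],[[-9,10,1],[0,0,0],15],[[-9,25,1],[0,0,0],15],[[-9,45,1],[0,0,0],15],[[-9,60,1],[0,0,0],15],[[-9,72,1],[0,0,0],15],[[-9,80,1],[0,0,0],15],[[-9,80,1],[0,0,0],15],[[-9,80,1],[0,0,0],15]]'
```

```text
time: 7.4
ee_pos: [0.4789, 0.0108, 0.1178]
tcp_rot: [-89.9, 0.6, -89.0]
wrist_force: [0.4, -0.3, -2.7]
opening: 0.0287
```

The last joint is at its limit (yaw −90 can't be reached here), so I'll turn back a little and lower gently.

```bash
python3 -m inch '[[[-2,0,0],[0,-0.1,0],15],[[-4,0,0],[0,-0.17,0],15],[[-4,3,0],[0,-0.17,0],15],[[-4,6,0],[0,-0.17,0],15],[[-4,8,0],[0,-0.17,0],15],[[-4,8,0],[0,-0.17,0],15],[[-4,8,0],[0,-0.17,0],15]]'; python3 -c "
from workcell import bot;o=bot.get_obs();print(o['q'],o['wrist_force'])"
```

```text
time: 8.1
ee_pos: [0.4788, 0.0149, 0.1098]
tcp_rot: [-89.8, 0.6, -79.3]
wrist_force: [0.2, 0.5, -2.3]
opening: 0.0286
[  1.43677805  -5.50751009 -13.79538323  81.60635895   0.57843442
 170.72293162] [ 0.20591298  0.47273916 -2.32933278]
```

```bash
python3 -m inch '[[[0,1,0],[0,0,0],15],[[0,2,0],[0,0,0],15],[[0,2,0],[0,0,0],15],[[0,2,0],[0,0,0],15]]'
```

```text
time: 8.5
ee_pos: [0.479, 0.0149, 0.1081]
tcp_rot: [-89.8, 0.5, -79.3]
wrist_force: [-0.5, -0.6, 0.8]
opening: 0.0291
```

Contact is made: the weight's load is off the wrist. Release and retreat upward.

```bash
python3 -m inch '[[[0,0.5,0],[0,0,0],15],[[0,0.5,0],[0,0,0],60],[[0,0.5,0],[0,0,0],60],[[0,0.5,0],[0,0,0],60],[[0,0.5,0],[0,0,0],60],[[0,0.5,0],[0,0,0],60],[[0,-10,0],[0,0,0],60],[[0,-30,0],[0,0,0],60],[[0,-60,0],[0,0,0],60],[[0,-90,0],[0,0,0],60],[[0,-105,0],[0,0,0],60],[[0,-105,0],[0,0,0],60]]'
python3 w.py g
python3 - <<'E'
from h import *
p=bot.camera('wrist')
print([proj(p,[.479,.0149,z]).round() for z in(.1,.152)],bot.search_frame(p,'weight_pan_top'))
E
```

```text
time: 9.7
ee_pos: [0.4797, 0.0138, 0.216]
tcp_rot: [-89.5, 0.5, -79.3]
wrist_force: [0.9, 0.7, 0.7]
opening: 0.0602
[0.5592511  0.02819715 0.35844622] [161.51995244   0.53342244 -79.26627121] [0.47924303 0.01382314 0.21419823] [-89.661058     0.52531908 -79.28804753]
w200_center [464. 206. 512. 248.] 0.86 [ 0.4628 -0.2433  0.025 ]
w200_center [228. 174. 272. 231.] 0.59 [0.4425 0.0096 0.025 ]
w100_center [443. 140. 484. 171.] 0.6 [ 0.5298 -0.1918  0.02  ]
w100_center [394. 112. 434. 134.] 0.56 [ 0.5513 -0.132   0.02  ]
[439. 282.]
[479. 160.]
[array([251., 189.]), array([251., 214.])] [{'box': [170.1, 61.6, 344.0, 233.4], 'confidence': 0.62}]
```

View pics/g.png

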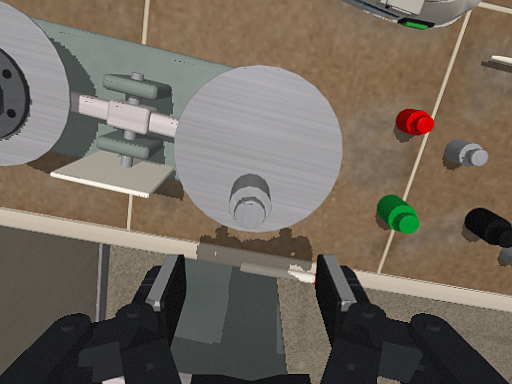

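The 200 g weight stands upright on the pan at (250,213), as predicted. Now the 100 g.

```bash
python3 -m inch '[[[15,0,1],[0,0,0],55],[[40,0,2],[0,0,0],55],[[70,0,4],[0,0,0],55],[[100,0,6],[0,0,0],55],[[130,0,8],[0,0,0],55],[[160,0,9],[0,0,0],55],[[185,0,11],[0,0,0],55],[[203,0,12],[0,0,0],55],[[212,0,12.5],[0,0,0],55],[[212,0,12.5],[0,0,0],55],[[212,20,12.5],[0,0,0],55],[[212,50,12.5],[0,0,0],55],[[212,80,12.5],[0,0,0],55],[[212,100,12.5],[0,0,0],55],[[212,100,12.5],[0,0,0],55],[[212,100,12.5],[0,0,0],55]]'
python3 w.py i
python3 - <<'E'
from h import *
p=bot.camera('wrist');f=p['frame'].copy()
for z,r in((0,.012),(.042,.0084)):
  for i in range(24):
    t=i*.2618;cv2.circle(f,tuple(int(v) for v in proj(p,[.5305+r*np.cos(t),-.1925+r*np.sin(t),z])),1,(255,0,0),-1)
cv2.imwrite('pics/i.png',f[...,::-1])
E
```

```text
time: 11.55
ee_pos: [0.53, -0.1904, 0.1106]
tcp_rot: [-89.9, 0.6, -79.2]
wrist_force: [-0.0, 1.3, 0.9]
opening: 0.055
[ 0.61037866 -0.17591995  0.252543  ] [161.18250198   0.59374988 -79.21716316] [ 0.53044877 -0.19073254  0.11137203] [-89.80232966   0.52049518 -79.24728766]
w200_center [283. 262. 318. 329.] 0.61 [ 0.4611 -0.2417  0.025 ]
w200_center [163. 247. 200. 292.] 0.56 [ 0.4661 -0.1477  0.025 ]
w100_center [242. 176. 273. 220.] 0.94 [ 0.5316 -0.194   0.02  ]
w100_center [160. 136. 201. 173.] 0.81 [ 0.5527 -0.1353  0.02  ]
[228. 371.]
[257. 210.]
```

View pics/i.png

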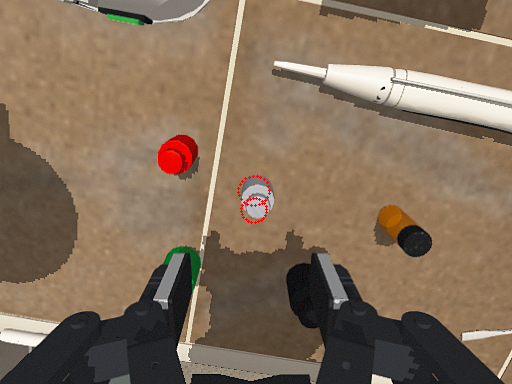

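The projected outline fits the 100 g weight at (256,200) within about 2 mm. Descending and gripping.

```bash
python3 -m inch '[[[2,10,-1],[0,0,0],50],[[2,30,-1],[0,0,0],50],[[2,55,-1],[0,0,0],50],[[2,80,-1],[0,0,0],50],[[2,95,-1],[0,0,0],50],[[2,104,-1],[0,0,0],50],[[2,104,-1],[0,0,0],50],[[2,104,-1],[0,0,0],10],[[2,104,-1],[0,0,0],10],[[2,104,-1],[0,0,0],10],[[2,104,-1],[0,0,0],10],[[2,104,-1],[0,0,0],10],[[2,104,-1],[0,0,0],10],[[2,104,-1],[0,0,0],10]]' 40
python3 w.py j
```

```text
time: 13.15
ee_pos: [0.5312, -0.1927, 0.0089]
tcp_rot: [-89.7, 0.4, -79.3]
wrist_force: [-0.3, -0.4, 6.2]
opening: 0.0227
[ 0.61095459 -0.17808598  0.15111401] [161.40175421   0.45020873 -79.25419934] [ 0.53114716 -0.19275529  0.0089236 ] [-89.65203853   0.41903564 -79.277738  ]
w200_center [106. 360. 160. 384.] 0.57 [ 0.472  -0.1469  0.025 ]
w100_center [ 71. 167. 164. 246.] 0.96 [ 0.5528 -0.1326  0.02  ]
w100_center [225. 230. 278. 322.] 0.65 [ 0.5311 -0.1926  0.02  ]
[207. 544.]
[252. 308.]
```

The 100 g is gripped (22.7 mm opening). Lift and carry it to the far side of the pan.

```bash
python3 -m inch '[[[0,-10,0],[0,0,0],10],[[0,-40,0],[0,0,0],10],[[0,-80,0],[0,0,0],10],[[0,-120,0],[0,0,0],10],[[0,-160,0],[0,0,0],10],[[-10,-180,2],[0,0,0],10],[[-35,-190,7],[0,0,0],10],[[-65,-190,13],[0,0,0],10],[[-95,-190,20],[0,0,0],10],[[-125,-190,26],[0,0,0],10],[[-150,-190,31],[0,0,0],10],[[-175,-190,36],[0,0,0],10],[[-193,-190,40],[0,0,0],10],[[-202,-190,42],[0,0,0],10],[[-204,-190,42],[0,0,0],10],[[-204,-190,42],[0,0,0],10],[[-204,-190,42],[0,0,0],10]]'
python3 - <<'E'
from h import *
p=bot.camera('wrist');f=p['frame'].copy()
for i in range(40):
    t=i*.157;cv2.circle(f,tuple(int(v) for v in proj(p,[.507+.065*np.cos(t),.0155+.065*np.sin(t),.1])),1,(255,0,0),-1)
cv2.imwrite('pics/k.png',f[...,::-1]);o=bot.get_obs();print(o['ee_pos'],o['q'])
E
```

```text
time: 15.0
ee_pos: [0.5336, 0.0132, 0.2007]
tcp_rot: [-89.7, 0.4, -79.3]
wrist_force: [0.2, -0.3, -1.5]
opening: 0.0225
[0.53355917 0.01313751 0.20064409] [  1.1620017    1.91991576   3.46392585  91.27674242   0.46532149
 170.49390696]
```

View pics/k.png

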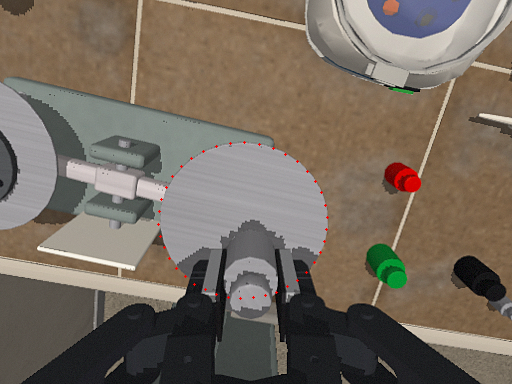

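The pan outline matches and the 100 g is held above the free half. Lowering.

```bash
python3 -m inch '[[[0,10,2],[0,0,0],10],[[-1,30,2],[0,0,0],10],[[-1,50,2],[0,0,0],10],[[-1,68,2],[0,0,0],10],[[-1,78,2],[0,0,0],10],[[-1,84,2],[0,0,0],10],[[-1,86,2],[0,0,0],10],[[-1,88,2],[0,0,0],10],[[-1,88,2],[0,0,0],10],[[-1,88,2],[0,0,0],10]]'
```

```text
time: 16.05
ee_pos: [0.5361, 0.0152, 0.1133]
tcp_rot: [-89.6, 0.4, -79.3]
wrist_force: [0.4, 0.6, -1.4]
opening: 0.0227
```

```bash
python3 -m inch '[[[0,1,0],[0,0,0],10],[[0,2,0],[0,0,0],10],[[0,3,0],[0,0,0],10],[[0,3,0],[0,0,0],10],[[0,3,0],[0,0,0],10]]'
```

```text
time: 16.55
ee_pos: [0.536, 0.0153, 0.1102]
tcp_rot: [-89.6, 0.4, -79.3]
wrist_force: [-0.3, -0.9, -0.9]
opening: 0.0221
```

```bash
python3 -m inch '[[[0,1,0],[0,0,0],10],[[0,2,0],[0,0,0],10],[[0,3,0],[0,0,0],10],[[0,4,0],[0,0,0],10],[[0,5,0],[0,0,0],10],[[0,6,0],[0,0,0],10],[[0,6,0],[0,0,0],10],[[0,6,0],[0,0,0],10]]'
python3 - <<'E'
from h import *
p=bot.camera('wrist')
o=bot.get_obs();print(o['ee_pos'],o['wrist_force'])
cv2.imwrite('pics/l.png',p['frame'][...,::-1])
E
```

```text
time: 17.35
ee_pos: [0.536, 0.0153, 0.1042]
tcp_rot: [-89.6, 0.4, -79.3]
wrist_force: [0.6, 0.0, 0.1]
opening: 0.0224
[0.53602045 0.0152976  0.10419503] [ 0.26274056  0.21458673 -0.3031248 ]
```

View pics/l.png

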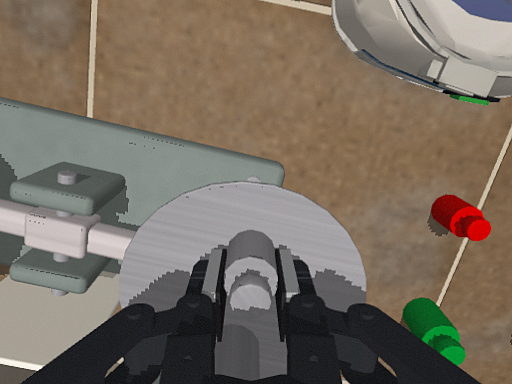

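The weight rests on the pan and the pan is following it down. Release and retreat.

```bash
python3 -m inch '[[[0,0,0],[0,0,0],26],[[0,0,0],[0,0,0],30],[[0,0,0],[0,0,0],50],[[0,0,0],[0,0,0],50],[[0,0,0],[0,0,0],50],[[0,0,0],[0,0,0],50],[[0,-8,0],[0,0,0],50],[[0,-25,0],[0,0,0],50],[[0,-50,0],[0,0,0],50],[[0,-80,0],[0,0,0],50],[[0,-110,0],[0,0,0],50],[[0,-130,0],[0,0,0],50],[[0,-130,-10],[0,0,0],50],[[0,-130,-30],[0,0,0],50],[[0,-130,-55],[0,0,0],50],[[0,-130,-70],[0,0,0],50],[[0,-130,-70],[0,0,0],50],[[0,-130,-70],[0,0,0],50],[[0,-130,-70],[0,0,0],50],[[0,-130,-70],[0,0,0],50]]'
python3 - <<'E'
from h import *
f=bot.camera('wrist')['frame'];p=bot.camera('side')
b=bot.search_frame(p,'weight_pan_top')[0]['box'];print(b)
s=p['frame'][85:205,200:300]
def fit(v):
    a=np.linspace(0,6.28,60);q=np.array([proj(p,[.507+.065*np.cos(t),.0155+.065*np.sin(t),v]) for t in a]);return np.r_[q.min(0),q.max(0)]
for z in(.079,.09,.1007):print(z,fit(z).round(1))
c=np.zeros((480,800+112,3),np.uint8);c[:,512:]=cv2.resize(s,(400,480),interpolation=2);c[:384,:512]=f
cv2.imwrite('pics/m.png',cv2.resize(c,(800,421))[...,::-1])
E
```

```text
time: 19.4
ee_pos: [0.467, 0.0014, 0.2334]
tcp_rot: [-89.6, 0.4, -79.3]
wrist_force: [1.0, 0.8, 0.1]
opening: 0.0499
[225.3, 139.2, 276.9, 170.7]
0.079 [225.  145.8 276.6 174.8]
0.09 [224.9 142.2 276.8 171.1]
0.1007 [224.7 138.7 277.1 167.4]
```

View pics/m.png

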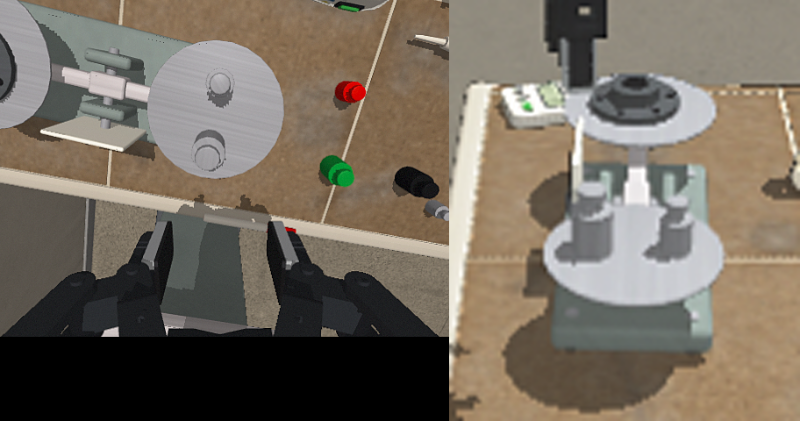

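Both weights stand upright on the pan, at about (220,85) and (208,150) in the left image. The pan's lower edge corresponds to z≈0.091, which is level. I'll let it settle, measure again and hand in if it is stable.

```bash
python3 -m inch '[[[0,0,0],[0,0,0],50],[[0,0,0],[0,0,0],50],[[0,0,0],[0,0,0],50],[[0,0,0],[0,0,0],50],[[0,0,0],[0,0,0],50],[[0,0,0],[0,0,0],50],[[0,0,0],[0,0,0],50],[[0,0,0],[0,0,0],50],[[0,0,0],[0,0,0],50],[[0,0,0],[0,0,0],50],[[0,0,0],[0,0,0],50],[[0,0,0],[0,0,0],50],[[0,0,0],[0,0,0],50],[[0,0,0],[0,0,0],50],[[0,0,0],[0,0,0],50]]'
python3 - <<'E'
from h import *
p=bot.camera('side');g=cv2.cvtColor(p['frame'],cv2.COLOR_RGB2GRAY).astype(int)
for c in(240,251,262): print(c,g[158:180,c].tolist())
a=np.linspace(0,6.28,2000)
for z in(.079,.085,.09,.095,.1007):
    q=np.array([proj(p,[.507+.065*np.cos(t),.0155+.065*np.sin(t),z]) for t in a]);print(z,[round(q[abs(q[:,0]-c)<.5,1].max(),1) for c in(240,251,262)])
print(bot.search_frame(p,'weight_pan_top')[0]['box'])
E
```

```text
time: 21.05
ee_pos: [0.4668, 0.0013, 0.2335]
tcp_rot: [-89.6, 0.4, -79.3]
wrist_force: [-1.2, 0.3, 0.6]
opening: 0.0501
240 [109, 143, 207, 203, 201, 202, 204, 204, 204, 204, 206, 192, 125, 95, 99, 98, 98, 97, 97, 99, 105, 109]
251 [199, 201, 200, 201, 201, 201, 201, 201, 202, 201, 201, 202, 204, 188, 107, 97, 100, 98, 98, 98, 103, 112]
262 [107, 141, 208, 205, 204, 204, 204, 204, 203, 203, 202, 203, 189, 120, 95, 98, 99, 99, 97, 98, 100, 109]
0.079 [np.float64(173.5), np.float64(174.8), np.float64(173.6)]
0.085 [np.float64(171.5), np.float64(172.8), np.float64(171.6)]
0.09 [np.float64(169.7), np.float64(171.1), np.float64(169.9)]
0.095 [np.float64(168.0), np.float64(169.4), np.float64(168.2)]
0.1007 [np.float64(166.1), np.float64(167.4), np.float64(166.3)]
[225.4, 141.6, 277.4, 172.0]
```

Run:
```python
from h import *
a=cv2.cvtColor(cv2.resize(cv2.imread('pics/b.png'),(512,384)),cv2.COLOR_BGR2GRAY).astype(float)
b=cv2.cvtColor(bot.camera('side')['frame'],cv2.COLOR_RGB2GRAY).astype(float)
for c in(240,246,251,256,262):
    e=[]
    for g in(a,b):
        v=g[158:182,c-1:c+2].mean(1); i=np.nonzero((v[:-1]>150)&(v[1:]<=150))[0][-1]; e.append(158+i+(v[i]-150)/(v[i]-v[i+1]))
    print(c,np.round(e,2),'drop mm',round((e[1]-e[0])/3.42*10,1))
```

```text
240 [165.73 169.59] drop mm 11.3
246 [167.27 171.09] drop mm 11.2
251 [167.56 171.46] drop mm 11.4
256 [167.45 171.44] drop mm 11.7
262 [167.   170.63] drop mm 10.6
```

The pan has dropped 11.2 mm and is stable. Level is 11 mm, so I'm handing in.

```bash
python3 -c "
from workcell import bot;print(bot.job_done(),bot.get_obs()['time'])"
```

```text
the job is handed in; nothing more can be done
the job is handed in; nothing more can be done
```

The 200 g and 100 g weights now stand upright, side by side, on the pan that was empty, and I handed the job in at about 22 s of the 61 s allowed.

- **Position:** I released them at about (0.479, 0.015) and (0.536, 0.015). That is roughly 28 mm either side of the pan centre I measured, against the 62 mm allowed. The wrist and side pictures show both upright with the gripper clear.
- **Beam:** Compared with the start picture, the pan's edge had dropped 10.6–11.7 mm, where level is 11 mm. The absolute height estimate of about 0.088–0.09 m agrees. I had no direct reading of the beam angle or its speed. At rest is my inference from side pictures taken about 1.7 s apart, where the pan edge stayed within about a pixel.
- **Anomalies:** The last joint reached its range limit over the pan, so I turned the tool by 10 degrees and carried on. The networks' boxes scattered by 1–3 px, so I relied on edge measurements for the level check.
- **Look-alikes:** The black, green and red ones were not touched.

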